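# Put the lids back on the carved boxes at a craft stall

### The arm

A 6-joint arm with a two-finger parallel gripper is mounted at the origin on the work surface. World frame = base frame: x ahead of the robot, y to its left, z up, the work surface at z = 0. Lengths are in m, angles in rad, forces in N, time in s.
With the tool pointing down it reaches from about 0.375 to 0.9 m from the base axis. Payload 3.1 kg.
Tool frame: the origin (TCP) lies midway between the tips of the shut fingers; the grasp point (between the pads) lies manip.hold_point_z behind it (manip.hold_point_z is the distance from the TCP to the grasp point, in m); z points along the fingers, y is the direction in which the jaws open and shut (so a half turn about z gives the same grasp; the last joint's range is limited). The gripper opens to 85 mm and grips with 20 to 120 N. Pads are 22 mm wide; open, the fingers measure 114 mm over their backs; the gripper's body (76 mm by 85 mm) begins 54 mm behind the grasp point. The pads swing forward as they close: fully open they stand 13 mm farther back than shut.
Start: joints at [1.044, 0.527, 1.433, -0, 1.181, -0.178], TCP at [0.214, 0.587, 0.207] pointing down, gripper open.
Joint ranges: [-3.08, 3.08], [-0.75, 2.2], [0.22, 2.44], [-1.43, 4.57], [0, 2.65], [-2.85, 2.85]. Speed limits (rad/s): [2.79, 2.79, 3.14, 3.14, 3.14, 3.14].

### API

Orientations are given as a unit quaternion [x, y, z, w].
In Python, from station import manip, snapshot, workorder, models gives the robot as it stands.
- The arm moves only by the tool jog_arm, never from a script. Its argument "commands" is a list of rows, each a list of 5 numbers: the opening in per cent of the stroke, from 0 (shut) to 100 (fully open), then the shift along the world's x, y, z in cm, then the turn about the world's z in rad. A call has 1 to 8 rows; each row shifts and turns the pose as measured when the row begins; what a row does not reach is not made up. A row lasts 1/12 s, in which the tool goes at most 41.7 mm and 7.16 degrees, less where a joint would pass 70% of its speed; a pose out of reach is approached as far as the arm can. A call with a gripper value outside its range is refused whole. The fingers move at their own pace and stop on an object; "squeeze" is the grip in N (left out, the last holds). Time passes only in rows, so rows that do not move let the fingers close. It gives the time, the measured TCP pose, the force and the opening at its end, in the units of the state.
- manip.sense(): the state, without advancing time (a new reading comes with each control period).
- snapshot(name): name is "side" or "top"; returns a dict with "image" (400x640x3 uint8, red, green, blue), "intrinsics" (3x3 intrinsics, pixels), "D" ([k1, k2, p1, p2, k3] as OpenCV has them; the pictures are not rectified), "extrinsics" (4x4, takes a point from camera to world coordinates). Camera axes: x right, y down, z forward; pixel columns grow to the right and rows downward; lengths in m; the calibration is good to about 2 mm. A picture is of the moment at which its call begins. There is no depth.
- workorder.sign_off(): hands the job in, once; it reports no verdict.
Trained networks look in a picture, given as the dict that the camera call returned (one of the last four; its "shot" number tells which), for a name from the list of things; names that differ only in an ending like _2 or _b are one class to them, and where a whole thing is asked for, a point or a joint stands for the part that bears it (a point fixed in the world has none). Each returns a list of dicts, best first, with "score" (0 to 1); they miss things now and then, are a little off and sometimes report something else, mostly with a low value. They report only what shows in the picture. A call takes as long as a camera call. They do not tell look-alikes from the thing itself.
- models.find_in(picture, name): "centre" ([x, y, z] in m, in world coordinates, good to about 4 mm: the middle of the surface that is visible of it).
- models.pinpoint(picture, name): "centre" ([x, y, z] in m, in world coordinates, good to about 4 mm: a listed point, or the origin of a listed thing).
The state is a dict: "t": time; "q": joint angles; "qd": joint speeds; "tau": joint torques, N m; "tcp_pos": TCP position; "tool_rot": TCP orientation; "force": force on the tool from outside, world axes, zero at the start; "ft_torque": the same for the moment, N m; "finger_gap": opening from 0.0 (shut) to 1.0 (fully open).
Only numpy, scipy, OpenCV 4.12 (cv2) and the standard library are available. Lean on these libraries where they do the work, as an engineer would, in place of code of your own. Each camera call takes 0.05 s, during which the arm holds its last target. There are 200 camera calls.

### The job

A customer has opened two wooden boxes on the stall table. Close the round box with the round lid that fits it and the square box with the square lid, each lid lying flat with its plug down in the mouth, the square lid turned in line with its box, and both boxes standing upright on the table.

Things in the scene. Friction and masses are not known exactly. Their poses are not given: they have to be found in the camera images.
- round_pot: Open straight-sided round box of brown wood, 96 mm outside diameter, 60 mm high, round mouth 84 mm wide, wall 6 mm, about 0.4 kg, loose on the table. Origin: centre of its underside, z up; the rim is 60 mm above it. (The bowl nearby is paler, flared and lower; the cup is narrower and has a handle.)
- square_box: Open square box of the same wood, 92 x 92 mm outside, 60 mm high, square mouth 80 x 80 mm, wall 6 mm, about 0.4 kg, loose on the table. Origin: centre of its underside; x and y square to its sides, z up; the rim is 60 mm above it. Same after every quarter turn.
- round_knob (a point): Centre of the upright round knob (26 mm wide, 36 mm tall) to grasp on the round lid: brown wood, 0.1 kg, disc 100 x 8 mm, tapered plug under it 10 mm deep, 64 to 56 mm wide; lies loose, plug down. z up; point 36 mm above plug bottom, 26 above disc underside, 18 above disc top; 86 above box origin when seated. A smaller lid (62 mm disc, ball knob) fits neither box.
- square_knob (a point): Centre of the upright square knob (26 x 26 mm, 36 mm tall) to grasp on the square lid: brown wood, 0.1 kg, plate 96 x 96 x 8 mm, stepped square plug under it 10 mm deep, 62 to 56 mm wide; lies loose, plug down. x, y square to knob and plate sides, z up; point 36 mm above plug bottom, 26 above plate underside, 18 above plate top; 86 above box origin when seated.
There are look-alikes about, which are no part of the job. Leave any pink look-alike of the round_pot alone.

How it is judged:
At the end, for the whole second after the job is handed in: Each lid sits on its own box: knob within 13 mm of the box axis and 80 to 90 mm above the box underside (seated: 86), lids and boxes within 0.1 rad of upright, boxes on the table (underside under 10 mm high), the square lid's sides within 0.21 rad of its box's (horizontal distance between round_knob and round_pot below 0.013 m and z of round_knob in the frame of round_pot between 0.08 and 0.09 m and angle between each of round_knob, round_pot, square_knob, square_box's own z axis and vertical below 0.1 rad and height (world z) of each of round_pot, square_box below 0.01 m and horizontal distance between square_knob and square_box below 0.013 m and z of square_knob in the frame of square_box between 0.08 and 0.09 m and (angle between the x axis of square_knob and the x axis of square_box, either way round below 0.21 rad or angle between the x axis of square_knob and the y axis of square_box, either way round below 0.21 rad)); the robot touches nothing.
It also fails if it takes over 56 s, if anything falls off the work surface, if the arm or the gripper's body presses on something with over 40 N, if the wrist force passes 120 N, or if a joint passes its speed limit or range.

## Working session

There is one attempt and no reset: what is moved stays moved. The work goes in short steps, Python scripts to look and compute and a tool call to move; the robot and the scene stay as the last step left them, time stands still between calls to the robot, and variables do not carry over. Pictures are saved under pics/ and viewed, about 8 in all and at most 12, crops included, and the job is handed in when it is done.

Besides the shell and the picture viewer there is one more tool, called after "Request:" as a command line: name --pt "numbers of a row" for each row, then --argument value for the rest. jog_arm: Moves the arm, as the interface text tells. Its arguments: {"type":"object","properties":{"commands":{"type":"array","items":{"type":"array","items":{"type":"number"}}},"squeeze":{"type":"number"}},"required":["commands"]}

```bash
mkdir -p pics; cat > h.py <<'E'
import numpy as np, cv2
from station import manip, snapshot, workorder, models
def snap(n,f=None):
    p=snapshot(n)
    if f: cv2.imwrite('pics/'+f,cv2.cvtColor(p['image'],cv2.COLOR_RGB2BGR))
    return p
def px(p,X):
    T=np.linalg.inv(p['extrinsics']); r,_=cv2.Rodrigues(T[:3,:3])
    return cv2.projectPoints(np.array(X,float).reshape(-1,1,3),r,T[:3,3],np.array(p['intrinsics']),np.array(p['D'],float))[0].reshape(-1,2)
def world(p,uv,z):
    uv=np.array(uv,float).reshape(-1,1,2)
    n=cv2.undistortPoints(uv,np.array(p['intrinsics']),np.array(p['D'],float)).reshape(-1,2)
    E=p['extrinsics']; d=np.c_[n,np.ones(len(n))]@E[:3,:3].T; o=E[:3,3]
    return o+d*((z-o[2])/d[:,2])[:,None]
E
python3 - <<'E'
from h import *
s=manip.sense(); print(s['t'],s['tcp_pos'],s['tool_rot'],s['force'],s['finger_gap'],manip.hold_point_z)
for n in('top','side'):
    p=snap(n,n+'1.png'); print(n,np.round(p['extrinsics'],3).tolist())
    for o in('round_pot','square_box','round_knob','square_knob'):
        for r in models.pinpoint(p,o): print(o,np.round(r['centre'],3),round(r['score'],2),px(p,r['centre']).round().tolist(), [k for k in r])
E
```

```text
0.0 [0.21317744 0.58669207 0.20561459] [ 1.73498733e-01  9.84833488e-01 -1.02394459e-03 -3.77896182e-04] [-0.49553971  0.03322854 -0.01254084] 1.0005893400511923 0.0187
top [[-0.07, -0.976, 0.207, 0.254], [-0.998, 0.069, -0.009, 0.028], [-0.006, -0.208, -0.978, 1.178], [0.0, 0.0, 0.0, 1.0]]
round_pot [ 0.464  0.02  -0.002] 0.71 [[320.0, 216.0]] ['centre', 'score']
square_box [ 0.485  0.32  -0.001] 0.77 [[206.0, 215.0]] ['centre', 'score']
round_knob [ 0.437 -0.328  0.034] 0.93 [[456.0, 214.0]] ['centre', 'score']
square_knob [ 0.612 -0.138  0.034] 0.81 [[376.0, 154.0]] ['centre', 'score']
side [[-0.924, -0.301, 0.234, 0.306], [-0.381, 0.712, -0.59, 0.471], [0.011, -0.634, -0.773, 0.628], [0.0, 0.0, 0.0, 1.0]]
round_pot [0.463 0.019 0.   ] 0.65 [[334.0, 218.0]] ['centre', 'score']
round_pot [0.329 0.18  0.003] 0.58 [[371.0, 306.0]] ['centre', 'score']
square_box [0.485 0.324 0.001] 0.75 [[254.0, 348.0]] ['centre', 'score']
round_knob [ 0.432 -0.331  0.035] 0.56 [[394.0, 115.0]] ['centre', 'score']
square_knob [ 0.615 -0.143  0.033] 0.89 [[300.0, 141.0]] ['centre', 'score']
```

View pics/top1.png

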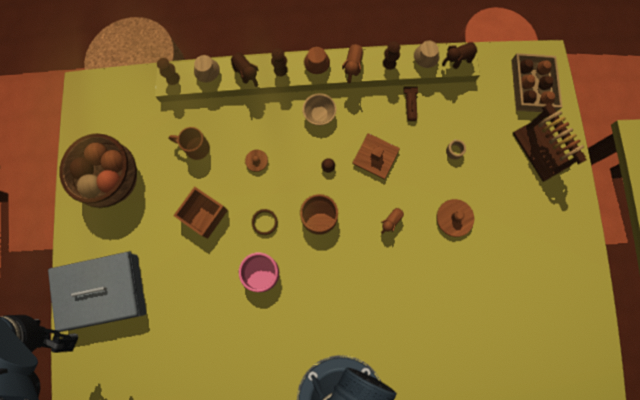

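View pics/side1.png

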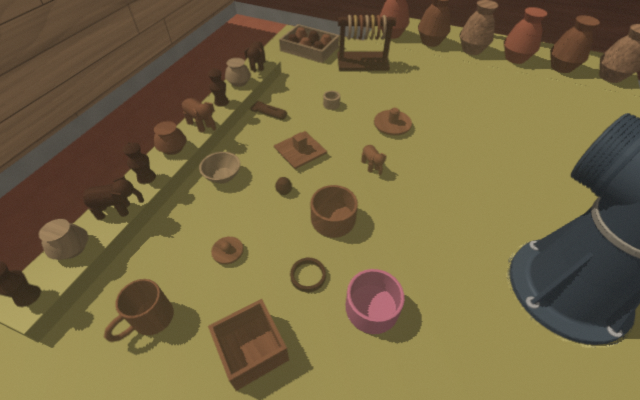

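Top view: round pot (319,214), square box (201,213), round lid (455,218), square lid (376,157), pink look-alike (259,272). The side view agrees. Next I fit silhouettes in both views to refine positions and yaws.

```bash
cat >> h.py <<'E'
from scipy.optimize import minimize
def sq(w,z): return [[a*w/2,b*w/2,z] for a,b in((1,1),(1,-1),(-1,-1),(-1,1))]
def ci(w,z): return [[w/2*np.cos(a),w/2*np.sin(a),z] for a in np.linspace(0,2*np.pi,40)]
# parts about origin: boxes underside; lids: knob point
M={'round_pot':[ci(.096,0)+ci(.096,.06)],'square_box':[sq(.092,0)+sq(.092,.06)],
 'round_knob':[ci(.1,-.026)+ci(.1,-.018),ci(.026,-.018)+ci(.026,.018)],
 'square_knob':[sq(.096,-.026)+sq(.096,-.018),sq(.026,-.018)+sq(.026,.018)]}
S=4
def sil(p,name,x,y,z,yaw):
    c,s=np.cos(yaw),np.sin(yaw); m=np.zeros((400*S,640*S),np.uint8)
    for part in M[name]:
        P=np.array(part)@np.array([[c,s,0],[-s,c,0],[0,0,1]])+[x,y,z]
        cv2.fillConvexPoly(m,cv2.convexHull(np.round((px(p,P)+.5)*S).astype(np.int32)),1)
    return m
def mask(p):
    im=cv2.resize(p['image'],None,fx=S,fy=S,interpolation=cv2.INTER_LINEAR).astype(float)
    return ((im[...,1]/(im[...,0]+1))<.75)
def fit(ps,name,x,y,z,yaws=(0,)):
    ms=[mask(p) for p in ps]; best=None
    ws=[cv2.dilate(sil(p,name,x,y,z,.4),np.ones((61,61))) for p in ps]
    bb=[cv2.boundingRect(w) for w in ws]
    def cost(v):
        t=0
        for p,m,(a,b,w,h) in zip(ps,ms,bb):
            s=sil(p,name,v[0],v[1],z,v[2] if len(v)>2 else 0)[b:b+h,a:a+w]>0; k=m[b:b+h,a:a+w]
            t+=1-(s&k).sum()/(s|k).sum()
        return t/len(ps)
    for y0 in yaws:
        v=[x,y]+([y0] if 'square' in name else [])
        sx=np.array([v]+[np.array(v)+d for d in np.diag([.008,.008,.2][:len(v)])])
        r=minimize(cost,v,method='Nelder-Mead',options=dict(initial_simplex=sx,xatol=2e-4,fatol=1e-4,maxiter=80))
        if best is None or r.fun<best.fun: best=r
    return best
E
python3 - <<'E'
from h import *
t,s=snap('top'),snap('side')
G={'round_pot':(.464,.02,0),'square_box':(.485,.322,0),'round_knob':(.435,-.33,.036),'square_knob':(.613,-.14,.036)}
ov={id(t):t['image'].copy(),id(s):s['image'].copy()}
big={k:cv2.resize(v,None,fx=S,fy=S) for k,v in ov.items()}
for n,g in G.items():
    for ps in([t],[s],[t,s]):
        r=fit(ps,n,*g,yaws=(0,.5,1.) if 'sq' in n else (0,)); print(n,len(ps),r.x.round(4),round(r.fun,3))
    for p in(t,s):
        c,_=cv2.findContours(sil(p,n,r.x[0],r.x[1],g[2],r.x[2] if len(r.x)>2 else 0),0,2)
        cv2.drawContours(big[id(p)],c,-1,(0,255,255),1)
a=big[id(t)][520:1000,640:1920]; b=big[id(s)][380:1560,780:1700]
cv2.imwrite('pics/ov_t.png',cv2.resize(a,(800,300))[...,::-1]); cv2.imwrite('pics/ov_s.png',cv2.resize(b,(468,600))[...,::-1])
c=np.zeros((600,800,3),np.uint8); c[:,:468]=cv2.resize(b,(468,600)); 
cv2.imwrite('pics/ov.png',np.vstack([cv2.resize(a,(640,240)),cv2.resize(b,(281,360)) if 0 else np.zeros((1,640,3),np.uint8)])[...,::-1])
E
```

```text
round_pot 1 [0.4622 0.024 ] 0.051
round_pot 1 [0.4664 0.0146] 0.64
round_pot 2 [0.4622 0.0238] 0.349
square_box 1 [0.4878 0.3276 0.9113] 0.023
square_box 1 [0.4896 0.3241 0.9292] 0.437
square_box 2 [0.4876 0.3269 0.9118] 0.233
round_knob 1 [ 0.4307 -0.3298] 0.031
round_knob 1 [ 0.4356 -0.3363] 0.299
round_knob 2 [ 0.4311 -0.3306] 0.17
square_knob 1 [ 0.6123 -0.1389  1.0333] 0.023
square_knob 1 [ 0.6166 -0.1396 -0.4755] 0.288
square_knob 2 [ 0.6123 -0.1391  1.0356] 0.159
```

View pics/ov_s.png

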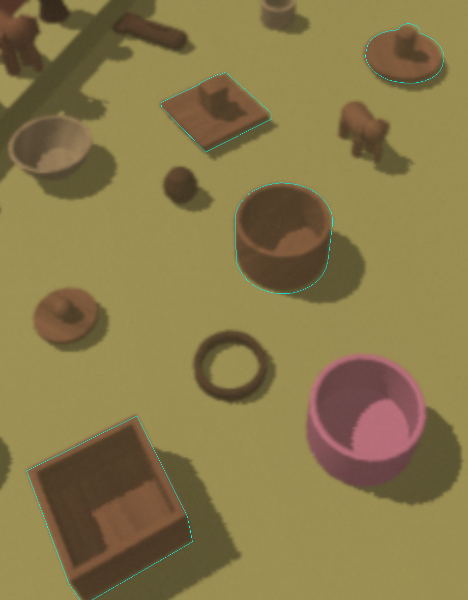

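View pics/ov_t.png

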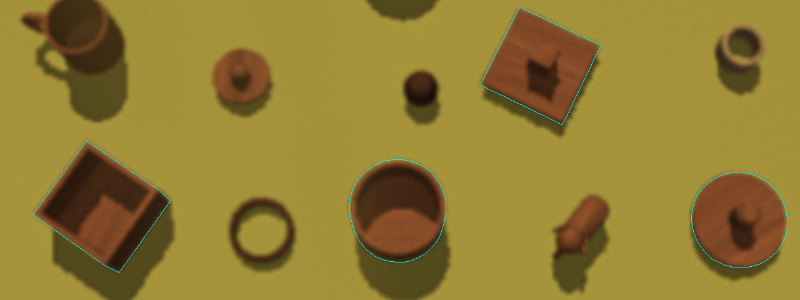

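Outlines match the images in both views: square box yaw 0.912, square lid yaw 1.036, jaw direction now 1.222. Going for the square lid.

Request:
jog_arm --pt "100 1.7 -3.1 0 -0.023" --pt "100 1.7 -3.1 0 -0.023" --pt "100 1.7 -3.1 0 -0.023" --pt "100 1.7 -3.1 0 -0.023" --pt "100 1.7 -3.1 0 -0.023" --pt "100 1.7 -3.1 0 -0.023" --pt "100 1.7 -3.1 0 -0.023" --pt "100 1.7 -3.1 0 -0.023" --squeeze 40

```text
t: 1.27
tcp_pos: [0.3505, 0.3372, 0.2077]
tool_rot: [0.261, 0.965, 0.005, 0.002]
force: [0.0, 0.2, -0.1]
finger_gap: 1.004
```

Request:
jog_arm --pt "100 1.7 -3.1 0 0" --pt "100 1.7 -3.1 0 0" --pt "100 1.7 -3.1 0 0" --pt "100 1.7 -3.1 0 0" --pt "100 1.7 -3.1 0 0" --pt "100 1.7 -3.1 0 0" --pt "100 1.7 -3.1 0 0" --pt "100 1.7 -3.1 0 0"

```text
t: 1.93
tcp_pos: [0.4922, 0.0761, 0.2105]
tool_rot: [0.261, 0.965, 0.006, 0.005]
force: [1.3, -0.1, -0.2]
finger_gap: 1.002
```

Request:
jog_arm --pt "100 1.8 -3.1 -0.5 0" --pt "100 1.8 -3.1 -0.5 0" --pt "100 1.8 -3.1 -1 0" --pt "100 1.8 -3.1 -1 0" --pt "100 1.8 -3.1 -1 0" --pt "100 1.5 -3.0 -1 0" --pt "100 1 -2 -1 0" --pt "100 0 0 0 0"

```text
t: 2.6
tcp_pos: [0.6178, -0.1494, 0.1506]
tool_rot: [0.265, 0.964, 0.006, 0.012]
force: [0.5, -0.2, 0.5]
finger_gap: 1.0
```

Request:
jog_arm --pt "100 -0.5 1.0 -2 -0.01" --pt "100 0 0 -3 0" --pt "100 0 0 -2 0" --pt "100 0 0 -1 0" --pt "100 0 0 0 0"

```text
t: 3.02
tcp_pos: [0.6141, -0.1407, 0.0699]
tool_rot: [0.272, 0.962, 0.006, 0.015]
force: [0.3, 1.1, 0.2]
finger_gap: 1.001
```

Request:
jog_arm --pt "100 -0.2 0.1 -2 0.016" --pt "100 0 0 -1.5 0" --pt "100 0 0 -0.8 0" --pt "100 0 0 -0.3 0" --pt "100 0 0 0 0"

```text
t: 3.43
tcp_pos: [0.6151, -0.1384, 0.0275]
tool_rot: [0.263, 0.965, 0.006, 0.018]
force: [0.1, 0.5, 0.5]
finger_gap: 0.999
```

Request:
jog_arm --pt "100 -0.3 0 -0.4 0" --pt "100 0 0 0 0" --pt "30 0 0 0 0" --pt "20 0 0 0 0" --pt "10 0 0 0 0" --pt "0 0 0 0 0" --pt "0 0 0 0 0" --pt "0 0 0 0 0"

```text
t: 4.1
tcp_pos: [0.615, -0.1397, 0.0286]
tool_rot: [0.262, 0.965, 0.005, 0.022]
force: [-1.4, -1.0, 0.8]
finger_gap: 0.265
```

Request:
jog_arm --pt "0 0 0 0 0" --pt "0 0 0 0 0" --pt "0 0 0 1 0" --pt "0 0 0 2 0" --pt "0 0 0 3 0" --pt "0 0 0 3 0" --pt "0 0 0 3 0" --pt "0 0 0 0 0"

```text
t: 4.77
tcp_pos: [0.6111, -0.1377, 0.1515]
tool_rot: [0.263, 0.965, 0.006, 0.017]
force: [0.7, -0.3, -0.7]
finger_gap: 0.263
```

Request:
jog_arm --pt "0 -0.9 3.3 0.2 -0.016" --pt "0 -0.9 3.4 0.2 -0.016" --pt "0 -0.9 3.4 0.2 -0.016" --pt "0 -0.9 3.4 0.2 -0.016" --pt "0 -0.9 3.4 0.2 -0.016" --pt "0 -0.9 3.4 0.2 -0.016" --pt "0 -0.9 3.4 0 -0.016" --pt "0 -0.9 3.4 0 -0.016"

```text
t: 5.43
tcp_pos: [0.5394, 0.1336, 0.1691]
tool_rot: [0.334, 0.942, 0.003, 0.025]
force: [0.2, 0.6, -2.2]
finger_gap: 0.265
```

Request:
jog_arm --pt "0 -0.9 3.4 0 0" --pt "0 -0.9 3.4 0 0" --pt "0 -0.9 3.4 0 0" --pt "0 -0.9 3.2 0 0" --pt "0 -0.8 3.0 0 0" --pt "0 -0.5 2 0 0" --pt "0 0 1 0 0" --pt "0 0 0 0 0"

```text
t: 6.1
tcp_pos: [0.4802, 0.3435, 0.169]
tool_rot: [0.33, 0.944, 0.004, 0.023]
force: [-0.0, 0.7, -0.2]
finger_gap: 0.264
```

```bash
cat >> h.py <<'E'
def st():
    s=manip.sense(); x,y,z,w=s['tool_rot']; 
    j=2*np.arctan2(y,x)-np.pi/2
    print('t',round(s['t'],2),'tcp',s['tcp_pos'].round(4),'jaw',round(j,3),'tilt',np.round([2*(x*z+w*y),2*(y*z-w*x)],3),'gap',round(s['finger_gap'],3),'q6',round(s['q'][5],2))
    return s
E
python3 - <<'E'
from h import *
st()
for n in('top','side'):
    p=snap(n,n+'2.png')
    for o in('square_box','square_knob'):
        for r in models.pinpoint(p,o): print(n,o,np.round(r['centre'],3),round(r['score'],2))
im=cv2.imread('pics/side2.png')[130:400,100:420]; im2=cv2.imread('pics/top2.png')[130:280,130:330]
a=np.zeros((600,800,3),np.uint8); a[:506,:400]=cv2.resize(im[:,:],(400,506)) if 0 else 0
a=np.hstack([cv2.resize(im,(474,400)),cv2.resize(im2[:,30:140],(293,400))]); cv2.imwrite('pics/v2.png',a)
E
```

```text
t 6.1 tcp [0.4802 0.3435 0.169 ] jaw 0.898 tilt [ 0.045 -0.008] gap 0.264 q6 -0.43
top square_box [ 0.482  0.32  -0.   ] 0.65
top square_knob [0.479 0.346 0.177] 0.56
side square_box [ 0.488  0.324 -0.006] 0.74
side square_knob [0.484 0.336 0.176] 0.57
```

View pics/v2.png

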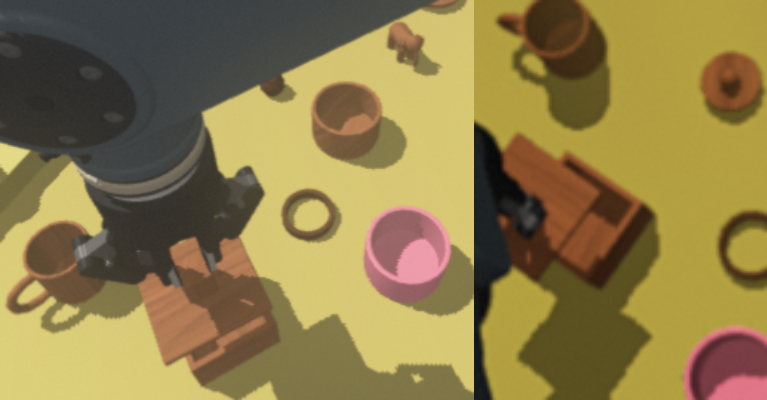

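Request:
jog_arm --pt "0 0.7 -1.6 0 0.014" --pt "0 0.2 -0.4 0 0" --pt "0 0 0 -1 0" --pt "0 0 0 -2 0" --pt "0 0 0 -1 0" --pt "0 0 0 0 0"

```text
t: 6.9
tcp_pos: [0.4932, 0.3153, 0.1277]
tool_rot: [0.331, 0.943, 0.004, 0.023]
force: [-0.3, 0.2, -1.1]
finger_gap: 0.262
```

```bash
python3 - <<'E'
from h import *
st()
E
```

```text
t 6.9 tcp [0.4932 0.3153 0.1277] jaw 0.897 tilt [ 0.047 -0.007] gap 0.262 q6 -0.49
```

Request:
jog_arm --pt "0 -0.4 0.8 0 0.012" --pt "0 0 0 0 0" --pt "0 0 0 -1 0" --pt "0 0 0 -1 0" --pt "0 0 0 0 0" --pt "0 0 0 0 0"

```text
t: 7.4
tcp_pos: [0.4885, 0.3256, 0.106]
tool_rot: [0.324, 0.946, 0.005, 0.023]
force: [0.3, 0.2, -1.7]
finger_gap: 0.259
```

```bash
python3 - <<'E'
from h import *
st()
E
```

```text
t 7.4 tcp [0.4885 0.3256 0.106 ] jaw 0.911 tilt [ 0.047 -0.006] gap 0.259 q6 -0.48
```

Aligned; lowering 2.75 cm in small steps.

Request:
jog_arm --pt "0 0 0 -1 0" --pt "0 0 0 -0.7 0" --pt "0 0 0 -0.3 0" --pt "0 0 0 0 0"

```text
t: 7.73
tcp_pos: [0.4887, 0.3257, 0.0842]
tool_rot: [0.324, 0.946, 0.005, 0.023]
force: [-0.1, -0.1, -1.2]
finger_gap: 0.264
```

Request:
jog_arm --pt "0 0 0 -0.3 0" --pt "0 0 0 -0.1 0" --pt "0 0 0 0 0"

```text
t: 7.98
tcp_pos: [0.4887, 0.3255, 0.0794]
tool_rot: [0.324, 0.946, 0.005, 0.023]
force: [0.3, -0.1, -2.0]
finger_gap: 0.265
```

Request:
jog_arm --pt "0 0 0 -0.2 0" --pt "0 0 0 0 0" --pt "0 0 0 0 0"

```text
t: 8.23
tcp_pos: [0.4893, 0.3256, 0.079]
tool_rot: [0.324, 0.946, 0.005, 0.024]
force: [0.2, -0.0, -1.8]
finger_gap: 0.265
```

Request:
jog_arm --pt "40 0 0 0 0" --pt "60 0 0 0 0" --pt "100 0 0 0 0" --pt "100 0 0 0 0" --pt "100 0 0 0 0" --pt "100 0 0 1 0" --pt "100 0 0 2 0" --pt "100 0 0 3 0"

```text
t: 8.9
tcp_pos: [0.4857, 0.3238, 0.136]
tool_rot: [0.324, 0.946, 0.001, 0.02]
force: [-0.3, 0.2, 0.5]
finger_gap: 1.001
```

Request:
jog_arm --pt "100 0 0 3 0" --pt "100 0 -3 3 0" --pt "100 0 -3.4 0.5 0" --pt "100 0 -3.4 0 0" --pt "100 0 -3.4 0 0" --pt "100 0 -3.4 0 0" --pt "100 0 -3.4 0 0" --pt "100 0 -3.4 0 0"

```text
t: 9.57
tcp_pos: [0.4907, 0.0912, 0.2178]
tool_rot: [0.317, 0.948, 0.009, 0.031]
force: [0.8, 0.5, -0.2]
finger_gap: 1.001
```

```bash
python3 - <<'E'
from h import *
st()
ps=[snap('top'),snap('side')]
out=[]
for p,(a,b,w,h) in zip(ps,((150,160,110,100),(180,260,140,140))):
    for o in('square_box','square_knob'):
        for r in models.pinpoint(p,o): print(o,np.round(r['centre'],3),round(r['score'],2))
    big=cv2.resize(p['image'],None,fx=S,fy=S)
    for o,x in(('square_box',(.4876,.327,0,.912)),('square_knob',(.4876,.327,.086,.912))):
        c,_=cv2.findContours(sil(p,o,*x),0,2); cv2.drawContours(big,c,-1,(0,255,255),1)
    out.append(cv2.resize(big[b*S:(b+h)*S,a*S:(a+w)*S],(400,400)))
cv2.imwrite('pics/v3.png',np.hstack(out)[...,::-1])
E
```

```text
t 9.57 tcp [0.4907 0.0912 0.2178] jaw 0.924 tilt [ 0.065 -0.002] gap 1.001 q6 -0.97
square_box [0.485 0.322 0.   ] 0.65
square_knob [0.487 0.324 0.083] 0.94
square_knob [0.493 0.322 0.084] 0.7
```

View pics/v3.png

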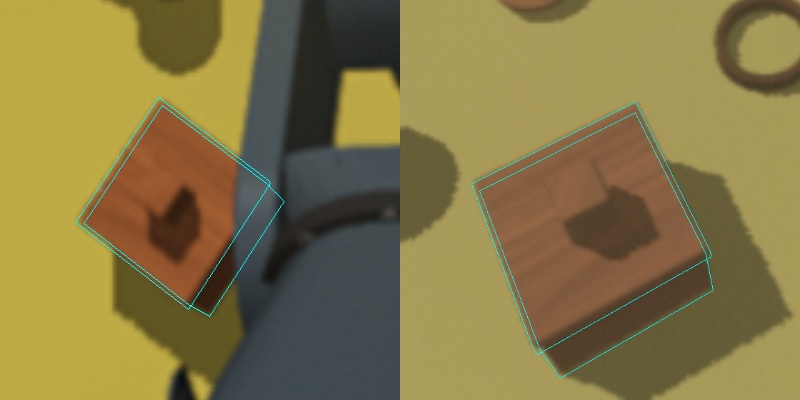

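Square lid is seated, with its outline coinciding with the box. On to the round lid.

Request:
jog_arm --pt "100 -0.5 -3.4 0 0" --pt "100 -0.5 -3.4 0 0" --pt "100 -0.5 -3.4 0 0" --pt "100 -0.5 -3.4 0 0" --pt "100 -0.5 -3.4 0 0" --pt "100 -0.5 -3.4 -0.3 0" --pt "100 -0.5 -3.4 -0.3 0" --pt "100 -0.5 -3.4 -0.3 0"

```text
t: 10.53
tcp_pos: [0.4526, -0.1691, 0.2093]
tool_rot: [0.299, 0.954, 0.012, 0.032]
force: [1.0, 0.1, -0.1]
finger_gap: 1.002
```

Request:
jog_arm --pt "100 -0.5 -3.4 -1 0" --pt "100 -0.5 -3.2 -1 0" --pt "100 -0.5 -2.8 -1 0" --pt "100 -0.5 -2 -1 0" --pt "100 0 -1 -1 0" --pt "100 0 0 -1 0" --pt "100 0 0 0 0" --pt "100 0 0 0 0"

```text
t: 11.2
tcp_pos: [0.4396, -0.2974, 0.1464]
tool_rot: [0.293, 0.955, 0.012, 0.035]
force: [0.3, 0.8, 0.8]
finger_gap: 1.001
```

```bash
python3 - <<'E'
from h import *
st()
E
```

```text
t 11.2 tcp [ 0.4396 -0.2974  0.1464] jaw 0.975 tilt [0.074 0.002] gap 1.001 q6 -1.86
```

Request:
jog_arm --pt "100 -0.4 -1.6 -1.5 0" --pt "100 -0.4 -1.2 -2 0" --pt "100 0 0 -2 0" --pt "100 0 0 -1 0" --pt "100 0 0 0 0" --pt "100 0 0 0 0"

```text
t: 11.7
tcp_pos: [0.4381, -0.3194, 0.083]
tool_rot: [0.287, 0.957, 0.012, 0.038]
force: [-0.4, 0.1, 0.2]
finger_gap: 0.999
```

```bash
python3 - <<'E'
from h import *
st()
E
```

```text
t 11.7 tcp [ 0.4381 -0.3194  0.083 ] jaw 0.989 tilt [0.079 0.001] gap 0.999 q6 -1.93
```

Request:
jog_arm --pt "100 -0.6 -1.1 0 0" --pt "100 0 0 -2 0" --pt "100 0 0 -1.5 0" --pt "100 0 0 0 0" --pt "100 0 0 0 0"

```text
t: 12.12
tcp_pos: [0.4357, -0.3336, 0.0533]
tool_rot: [0.283, 0.958, 0.008, 0.043]
force: [-0.2, -0.0, 0.2]
finger_gap: 1.0
```

```bash
python3 - <<'E'
from h import *
st()
E
```

```text
t 12.12 tcp [ 0.4357 -0.3336  0.0533] jaw 0.996 tilt [ 0.086 -0.008] gap 1.0 q6 -1.97
```

Request:
jog_arm --pt "100 -0.4 0.3 -1.3 0" --pt "100 -0.1 0 -1.2 0" --pt "100 -0.1 0 0 0"

```text
t: 12.37
tcp_pos: [0.4321, -0.334, 0.0324]
tool_rot: [0.282, 0.958, 0.005, 0.047]
force: [-0.6, -0.2, -0.7]
finger_gap: 0.997
```

```bash
python3 - <<'E'
from h import *
st()
p=snap('side')
cv2.imwrite('pics/v4.png',cv2.resize(p['image'][60:180,320:480],(640,480),interpolation=2)[...,::-1])
E
```

```text
t 12.37 tcp [ 0.4321 -0.334   0.0324] jaw 0.997 tilt [ 0.092 -0.016] gap 0.997 q6 -1.99
```

View pics/v4.png

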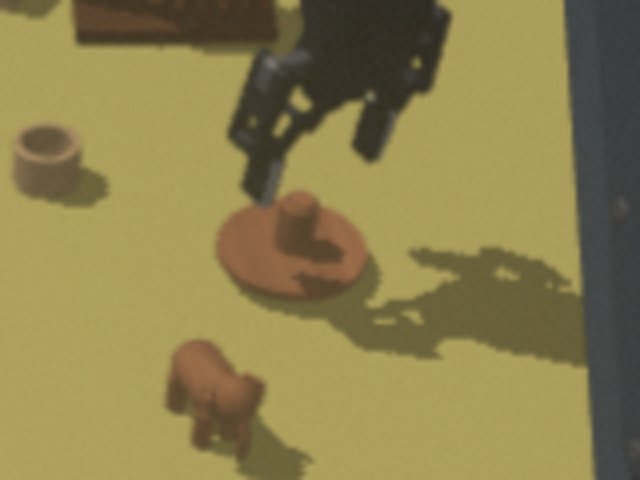

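```bash
python3 - <<'E'
from h import *
p=snap('side'); t=snap('top','top5.png')
print('px fingers mid expected',px(p,[[.431,-.334,.045],[.431,-.3306,.054]]).round(1).tolist())
print('knob from side at z=.054:',world(p,[[394.5,110]],.054).round(4),' fingers mid at z .045',world(p,[[399,104.5]],.045).round(4))
for q in(p,t):
  for r in models.pinpoint(q,'round_knob'): print(np.round(r['centre'],4),r['score'])
  for r in models.pinpoint(q,'round_pot'): print('pot',np.round(r['centre'],4),r['score'])
E
```

```text
px fingers mid expected [[395.5, 111.3], [395.7, 109.2]]
knob from side at z=.054: [[ 0.4329 -0.326   0.054 ]]  fingers mid at z .045 [[ 0.4304 -0.3662  0.045 ]]
pot [ 0.4643  0.0218 -0.0018] 0.97
pot [0.3282 0.1784 0.0034] 0.83
[ 0.4349 -0.3331  0.0364] 0.68
[0.489  0.3267 0.0863] 0.3
pot [0.3314 0.1808 0.0018] 0.87
pot [ 0.4617  0.0216 -0.0014] 0.83
```

```bash
python3 - <<'E'
from h import *
s=st(); p=snap('side')
from scipy.spatial.transform import Rotation as R
r=R.from_quat(s['tool_rot'])
for b in(0,.013,.025,.04):
  for d in(.0425,-.0425):
    P=s['tcp_pos']+r.apply([0,d,-b]); print(b,d,P.round(3),((px(p,P)[0]-[320,60])*4).round())
E
```

```text
t 12.72 tcp [ 0.4326 -0.3343  0.0332] jaw 0.997 tilt [ 0.094 -0.017] gap 1.0 q6 -1.99
0 0.0425 [ 0.456 -0.299  0.035] [247. 241.]
0 -0.0425 [ 0.41  -0.37   0.032] [345. 199.]
0.013 0.0425 [ 0.454 -0.298  0.048] [252. 225.]
0.013 -0.0425 [ 0.408 -0.37   0.045] [350. 183.]
0.025 0.0425 [ 0.453 -0.298  0.06 ] [256. 210.]
0.025 -0.0425 [ 0.407 -0.37   0.057] [355. 169.]
0.04 0.0425 [ 0.452 -0.298  0.075] [262. 191.]
0.04 -0.0425 [ 0.406 -0.369  0.071] [361. 150.]
```

Request:
jog_arm --pt "100 0 0.3 -0.6 0" --pt "60 0 0 0 0" --pt "30 0 0 0 0" --pt "20 0 0 0 0" --pt "0 0 0 0 0" --pt "0 0 0 0 0" --pt "0 0 0 0 0" --pt "0 0 0 0 0"

```text
t: 13.43
tcp_pos: [0.4335, -0.3371, 0.0323]
tool_rot: [0.279, 0.959, -0.001, 0.051]
force: [-35.6, -22.1, 98.8]
finger_gap: 0.128
```

```bash
python3 - <<'E'
from h import *
print(st()['force'])
E
```

```text
t 13.43 tcp [ 0.4335 -0.3371  0.0323] jaw 1.004 tilt [ 0.097 -0.031] gap 0.128 q6 -1.99
[-35.60665059 -22.1479467   98.83325802]
```

Request:
jog_arm --pt "30 0 0 0.5 0"

```text
t: 13.52
tcp_pos: [0.435, -0.3414, 0.0405]
tool_rot: [0.279, 0.959, -0.005, 0.055]
force: [0.4, 0.7, -1.0]
finger_gap: 0.254
```

Request:
jog_arm --pt "100 0 0 0.5 0" --pt "100 0 0 0.5 0" --pt "100 0 0 0.5 0"

```text
t: 13.77
tcp_pos: [0.4357, -0.3439, 0.0589]
tool_rot: [0.28, 0.958, -0.006, 0.057]
force: [-0.8, -0.1, 0.2]
finger_gap: 0.691
```

```bash
python3 - <<'E'
from h import *
print(st()['force'])
p=snap('side'); t=snap('top')
cv2.imwrite('pics/v5.png',np.hstack([cv2.resize(p['image'][60:180,320:480],(533,400),interpolation=2),cv2.resize(t['image'][160:260,410:476],(264,400),interpolation=2)])[...,::-1])
for q in(p,t):
  for r in models.pinpoint(q,'round_knob'): print(np.round(r['centre'],4),r['score'])
E
```

```text
t 13.77 tcp [ 0.4357 -0.3439  0.0589] jaw 1.003 tilt [ 0.105 -0.044] gap 0.691 q6 -1.98
[-0.81345653 -0.13394316  0.16184326]
[ 0.4321 -0.332   0.0368] 0.83
[0.4896 0.3239 0.0826] 0.39
```

View pics/v5.png

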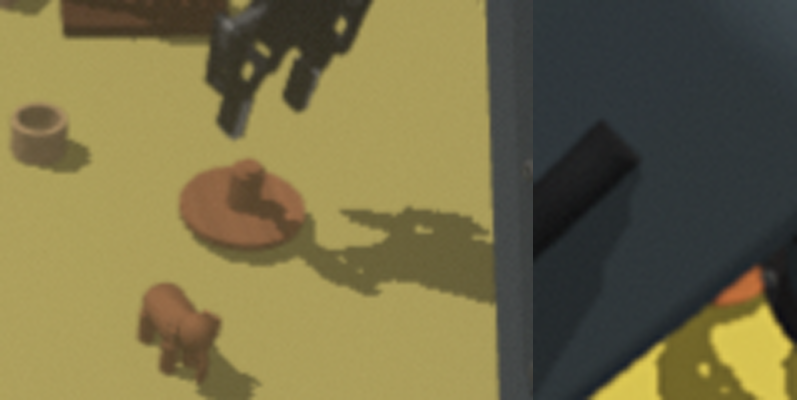

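Request:
jog_arm --pt "0 0 0 1.5 0" --pt "0 0 0 1 0" --pt "0 0 0 0 0" --pt "0 0 0 0 0" --pt "0 0 0 0 0" --pt "0 0 0 0 0"

```text
t: 14.47
tcp_pos: [0.4338, -0.3398, 0.0795]
tool_rot: [0.279, 0.959, -0.003, 0.052]
force: [-0.2, 1.1, 0.1]
finger_gap: 0.146
```

```bash
python3 - <<'E'
from h import *
s=st(); print(s['q'].round(3),s['force'].round(1),s['tau'].round(1))
p=snap('side')
T=px(p,s['tcp_pos'])[0]; print('tcp px',T)
im=cv2.resize(p['image'],None,fx=4,fy=4,interpolation=2); cv2.drawMarker(im,tuple(int(v) for v in (T+.5)*4),(0,255,255),0,14,1)
a=im[200:680,1340:1860]
o=cv2.cvtColor(cv2.imread('pics/side2.png'),cv2.COLOR_BGR2RGB); o=cv2.resize(o,None,fx=4,fy=4,interpolation=2)
T2=px(p,[.4802,.3435,.169])[0]; print(T2); cv2.drawMarker(o,tuple(int(v) for v in (T2+.5)*4),(0,255,255),0,14,1)
b=o[1040:1520,700:980]
cv2.imwrite('pics/v6.png',np.hstack([a,b])[...,::-1])
E
```

```text
t 14.47 tcp [ 0.4338 -0.3398  0.0795] jaw 1.004 tilt [ 0.099 -0.035] gap 0.146 q6 -1.97
[-0.901  0.586  1.809  0.091  0.659 -1.974] [-0.2  1.1  0.1] [  0.  -39.7 -10.6   0.1  -0.3   0. ]
tcp px [397.24924599  98.39903107]
[231.77368971 320.858167  ]
```

View pics/v6.png

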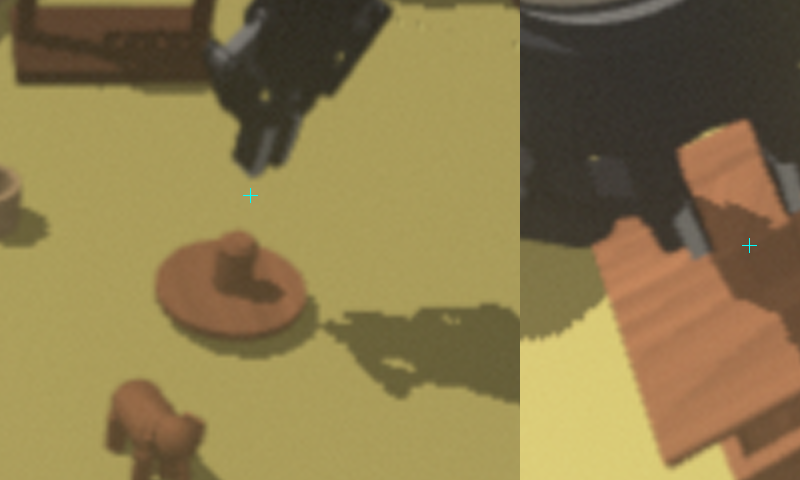

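```bash
python3 - <<'E'
from h import *
p=snap('side'); s=st()
sh=world(p,[[317.6,371]],0)[0]; print('shadow corner',sh)
for k in range(4):
    a=.912+np.pi/4+k*np.pi/2; c=np.array([.4876+.0679*np.cos(a),.327+.0679*np.sin(a),.068]); print(k,c.round(3),px(p,c)[0].round(),'slope',((sh-c)/.068)[:2].round(2))
# knob shadow on disc (z=.018) from crop
w=world(p,[[(282+1340)/4,(292+200)/4]],.018)[0]; print('knob shadow',w.round(4), 'slope',((w-[.431,-.3306,.054])/.036)[:2].round(2))
f=world(p,[[416.3,131.3]],0)[0]; print('finger shadow',f)
for z in(.06,.08,.1,.12): print(z,world(p,[[(265+1340)/4,(172+200)/4]],z)[0].round(4))
E
```

```text
t 14.57 tcp [ 0.4337 -0.3398  0.0795] jaw 1.004 tilt [ 0.099 -0.035] gap 0.0 q6 -1.97
shadow corner [0.37392855 0.31515832 0.        ]
0 [0.479 0.394 0.068] [226. 382.] slope [-1.55 -1.16]
1 [0.42  0.318 0.068] [288. 347.] slope [-0.68 -0.05]
2 [0.496 0.26  0.068] [262. 295.] slope [-1.8   0.82]
3 [0.555 0.336 0.068] [204. 324.] slope [-2.66 -0.3 ]
knob shadow [ 0.3993 -0.3331  0.018 ] slope [-0.88 -0.07]
finger shadow [ 0.36698914 -0.3341784   0.        ]
0.06 [ 0.435  -0.3965  0.06  ]
0.08 [ 0.4305 -0.3659  0.08  ]
0.1 [ 0.4259 -0.3354  0.1   ]
0.12 [ 0.4214 -0.3049  0.12  ]
```

The picture and the finger shadow together put the real fingertips about 17–20 mm above the reported TCP. So the pads closed on top of the round knob, and the lid has not moved. I'll go lower, in small steps and watching the force.

Request:
jog_arm --pt "100 0 0.5 0 0" --pt "100 0 0 0 0" --pt "100 0 0 0 0" --pt "100 0 0 0 0" --pt "100 0 0 0 0" --pt "100 0 0 -1.2 0" --pt "100 0 0 -1.2 0" --pt "100 0 0 0 0"

```text
t: 15.23
tcp_pos: [0.4341, -0.3346, 0.0548]
tool_rot: [0.279, 0.959, -0.003, 0.053]
force: [-0.1, 0.3, -0.8]
finger_gap: 0.998
```

```bash
python3 - <<'E'
from h import *
print(st()['force'])
E
```

```text
t 15.23 tcp [ 0.4341 -0.3346  0.0548] jaw 1.004 tilt [ 0.099 -0.036] gap 0.998 q6 -1.98
[-0.12702697  0.28777333 -0.75563605]
```

Request:
jog_arm --pt "100 -0.1 0 -1.2 0" --pt "100 0 0 -1.2 0" --pt "100 0 0 -1 0" --pt "100 0 0 0 0"

```text
t: 15.57
tcp_pos: [0.434, -0.3358, 0.021]
tool_rot: [0.279, 0.959, -0.004, 0.054]
force: [0.5, 0.0, -0.1]
finger_gap: 0.998
```

```bash
python3 - <<'E'
from h import *
print(st()['force'])
p=snap('side')
cv2.imwrite('pics/v7.png',cv2.resize(p['image'][60:180,320:480],(640,480),interpolation=2)[...,::-1])
E
```

```text
t 15.57 tcp [ 0.434  -0.3358  0.021 ] jaw 1.004 tilt [ 0.101 -0.038] gap 0.998 q6 -1.99
[ 0.45506897  0.04223238 -0.14540162]
```

View pics/v7.png

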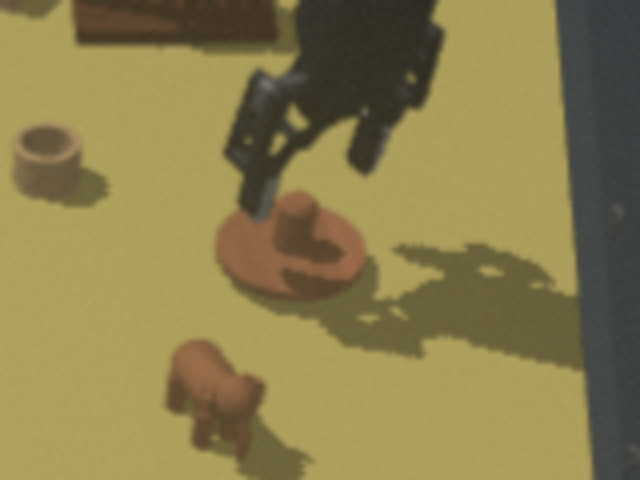

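Request:
jog_arm --pt "100 0.1 0.5 -0.6 0" --pt "100 0 0 -0.6 0" --pt "100 0 0 0 0"

```text
t: 15.87
tcp_pos: [0.4363, -0.3318, 0.0103]
tool_rot: [0.279, 0.959, -0.005, 0.056]
force: [0.5, -0.2, -0.9]
finger_gap: 1.0
```

Request:
jog_arm --pt "50 0 0 0 0" --pt "45 0 0 0 0" --pt "40 0 0 0 0" --pt "40 0 0 0 0"

```text
t: 16.2
tcp_pos: [0.4367, -0.3317, 0.0108]
tool_rot: [0.279, 0.959, -0.006, 0.056]
force: [0.4, -1.2, 0.9]
finger_gap: 0.457
```

Request:
jog_arm --pt "30 0 0 0 0" --pt "15 0 0 0 0" --pt "0 0 0 0 0" --pt "0 0 0 0 0"

```text
t: 16.53
tcp_pos: [0.4368, -0.332, 0.0115]
tool_rot: [0.279, 0.959, -0.006, 0.056]
force: [-0.0, -0.4, -0.2]
finger_gap: 0.279
```

Request:
jog_arm --pt "0 0 0 0.5 0" --pt "0 0 0 1 0" --pt "0 0 0 2 0" --pt "0 0 0 3 0" --pt "0 0 0 3 0" --pt "0 0 0 3 0" --pt "0 0 0 0 0"

```text
t: 17.12
tcp_pos: [0.4345, -0.3298, 0.1424]
tool_rot: [0.279, 0.959, -0.004, 0.054]
force: [0.4, -0.9, -0.6]
finger_gap: 0.28
```

```bash
python3 - <<'E'
from h import *
print(st()['force'])
p=snap('side','s8.png')
cv2.imwrite('pics/v8.png',cv2.resize(p['image'][30:180,300:500],(640,480),interpolation=2)[...,::-1])
E
```

```text
t 17.12 tcp [ 0.4345 -0.3298  0.1424] jaw 1.004 tilt [ 0.1   -0.038] gap 0.28 q6 -1.94
[ 0.35702645 -0.9228534  -0.61791393]
```

View pics/v8.png

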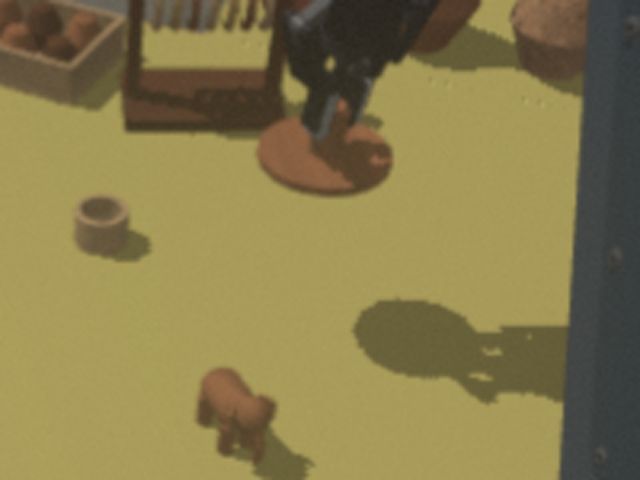

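Request:
jog_arm --pt "0 0.3 2.5 0 0" --pt "0 0.3 3.3 0 0" --pt "0 0.3 3.3 0 0" --pt "0 0.3 3.3 0 0" --pt "0 0.3 3.3 0 0" --pt "0 0.3 3.3 0 0" --pt "0 0.3 3.3 0 0" --pt "0 0.3 3.3 0 0"

```text
t: 17.83
tcp_pos: [0.4534, -0.0699, 0.1377]
tool_rot: [0.286, 0.957, -0.006, 0.051]
force: [0.4, -0.6, -0.6]
finger_gap: 0.285
```

Request:
jog_arm --pt "0 0.3 3 0 0" --pt "0 0.3 2.5 0 0" --pt "0 0.3 1.5 0 0" --pt "0 0 0.5 0 0" --pt "0 0 0 0 0" --pt "0 0 0 0 0"

```text
t: 18.33
tcp_pos: [0.4544, 0.0164, 0.1331]
tool_rot: [0.282, 0.958, -0.005, 0.043]
force: [0.5, -0.8, -1.2]
finger_gap: 0.282
```

```bash
python3 - <<'E'
from h import *
print(st()['force'])
for n in('side','top'):
  p=snap(n,n+'9.png')
  for o in('round_knob','round_pot'):
    for r in models.pinpoint(p,o): print(n,o,np.round(r['centre'],4),round(r['score'],2))
E
```

```text
t 18.33 tcp [0.4544 0.0164 0.1331] jaw 0.999 tilt [ 0.08  -0.035] gap 0.282 q6 -1.17
[ 0.52093161 -0.82457795 -1.22973262]
side round_knob [0.4539 0.0182 0.1594] 0.78
side round_pot [0.3286 0.1809 0.0024] 0.96
side round_pot [ 0.4622  0.0206 -0.0011] 0.69
```

Request:
jog_arm --pt "0 0.8 0.4 0 0" --pt "0 0 0 0 0" --pt "0 0 0 -1.2 0" --pt "0 0 0 -1.2 0" --pt "0 0 0 -0.8 0" --pt "0 0 0 0 0" --pt "0 0 0 0 0"

```text
t: 19.22
tcp_pos: [0.4676, 0.0172, 0.1016]
tool_rot: [0.285, 0.957, -0.005, 0.047]
force: [-0.3, -0.6, -1.7]
finger_gap: 0.284
```

```bash
python3 - <<'E'
from h import *
print(st()['force'])
for n in('side','side'):
  p=snap(n,n+'10.png')
  for o in('round_knob','round_pot'):
    for r in models.pinpoint(p,o): print(n,o,np.round(r['centre'],4),round(r['score'],2))
E
```

```text
t 19.22 tcp [0.4676 0.0172 0.1016] jaw 0.992 tilt [ 0.087 -0.037] gap 0.284 q6 -1.15
[-0.33383632 -0.55142508 -1.73545689]
side round_knob [0.4643 0.0169 0.1264] 0.7
side round_knob [0.467  0.0163 0.1268] 0.68
side round_pot [0.3281 0.1822 0.0055] 0.77
side round_pot [ 0.4607  0.0196 -0.0038] 0.74
```

Request:
jog_arm --pt "0 -0.4 0.5 0 0" --pt "0 0 0 0 0" --pt "0 0 0 -1.2 0" --pt "0 0 0 -1 0" --pt "0 0 0 0 0" --pt "0 0 0 0 0"

```text
t: 20.02
tcp_pos: [0.4641, 0.0233, 0.0816]
tool_rot: [0.284, 0.957, -0.005, 0.05]
force: [0.5, -0.4, -1.9]
finger_gap: 0.283
```

```bash
python3 - <<'E'
from h import *
print(st()['force'])
for n in('side','top'):
  p=snap(n)
  for o in('round_knob','round_pot'):
    for r in models.pinpoint(p,o): print(n,o,np.round(r['centre'],4),round(r['score'],2))
E
```

```text
t 20.02 tcp [0.4641 0.0233 0.0816] jaw 0.993 tilt [ 0.092 -0.037] gap 0.283 q6 -1.13
[ 0.45649101 -0.39951856 -1.94707399]
side round_knob [0.4606 0.0257 0.1032] 0.84
side round_pot [ 0.4633  0.0181 -0.0046] 0.94
side round_pot [0.4602 0.0237 0.1036] 0.71
```

Aligned to within a few mm. Lowering to the seat, which should be at a reported z of about 0.0615.

Request:
jog_arm --pt "0 0.1 -0.1 -0.8 0" --pt "0 0 0 -0.6 0" --pt "0 0 0 -0.2 0" --pt "0 0 0 0 0"

```text
t: 20.65
tcp_pos: [0.4665, 0.0217, 0.0652]
tool_rot: [0.285, 0.957, -0.005, 0.052]
force: [0.1, -0.1, -0.6]
finger_gap: 0.282
```

Request:
jog_arm --pt "0 0 0 -0.2 0" --pt "0 0 0 0 0" --pt "0 0 0 0 0"

```text
t: 20.9
tcp_pos: [0.4661, 0.0218, 0.0623]
tool_rot: [0.285, 0.957, -0.005, 0.051]
force: [-0.2, -0.3, -2.1]
finger_gap: 0.281
```

Request:
jog_arm --pt "40 0 0 0 0" --pt "60 0 0 0 0" --pt "100 0 0 0 0" --pt "100 0 0 0 0" --pt "100 0 0 0 0" --pt "100 0 0 0.8 0" --pt "100 0 0 2 0" --pt "100 0 0 2.5 0"

```text
t: 21.57
tcp_pos: [0.4633, 0.0221, 0.1144]
tool_rot: [0.285, 0.957, -0.005, 0.046]
force: [0.7, -0.2, 0.9]
finger_gap: 1.002
```

Request:
jog_arm --pt "100 0 0 3 0" --pt "100 0 0 3 0" --pt "100 0 -3 1 0" --pt "100 0 -3.3 0 0" --pt "100 0 -3.3 0 0" --pt "100 0 -3.3 0 0" --pt "100 0 -3.3 0 0" --pt "100 0 -3.3 0 0"

```text
t: 22.23
tcp_pos: [0.4642, -0.1736, 0.2]
tool_rot: [0.277, 0.959, -0.005, 0.055]
force: [0.0, 0.9, 0.9]
finger_gap: 1.001
```

Request:
jog_arm --pt "100 0 -3.3 0 0" --pt "100 0 -3.3 0 0" --pt "100 0 -3 0 0" --pt "100 0 -2 0 0" --pt "100 0 0 0 0" --pt "100 0 0 0 0"

```text
t: 22.73
tcp_pos: [0.4627, -0.3032, 0.2049]
tool_rot: [0.281, 0.958, -0.007, 0.059]
force: [0.1, 0.7, 0.3]
finger_gap: 1.004
```

```bash
python3 - <<'E'
from h import *
print(st()['force'])
ps=[snap('top'),snap('side')]
out=[]
for p,(a,b,w,h) in zip(ps,((160,140,200,120),(170,150,220,250))):
    for o in('square_box','square_knob','round_pot','round_knob'):
        for r in models.pinpoint(p,o): print(o,np.round(r['centre'],4),round(r['score'],2))
    big=cv2.resize(p['image'],None,fx=S,fy=S)
    for o,x in(('square_box',(.4876,.327,0,.912)),('square_knob',(.4876,.327,.086,.912)),('round_pot',(.462,.0235,0,0)),('round_knob',(.462,.0235,.086,0))):
        c,_=cv2.findContours(sil(p,o,*x),0,2); cv2.drawContours(big,c,-1,(0,255,255),1)
    out.append(cv2.resize(big[b*S:(b+h)*S,a*S:(a+w)*S],(int(w*1.9),int(h*1.9)) if h>200 else (400,240)))
c=np.zeros((480,820,3),np.uint8); c[:240,:400]=out[0]; c[:475,401:401+out[1].shape[1]]=out[1][:480]
cv2.imwrite('pics/v9.png',cv2.resize(c,(800,468))[...,::-1])
E
```

```text
t 22.73 tcp [ 0.4627 -0.3032  0.2049] jaw 1.0 tilt [ 0.109 -0.047] gap 1.004 q6 -1.84
[0.14921449 0.67900837 0.26169079]
square_box [0.4853 0.3209 0.0005] 0.65
square_knob [0.485  0.3297 0.0823] 0.93
round_pot [0.3287 0.1802 0.0055] 0.69
square_knob [0.4914 0.3225 0.0845] 0.59
square_knob [0.4611 0.0255 0.0896] 0.43
round_pot [0.3272 0.1789 0.0026] 0.91
round_pot [ 0.4628  0.0241 -0.0006] 0.69
round_knob [0.4615 0.0221 0.0856] 0.93
```

View pics/v9.png

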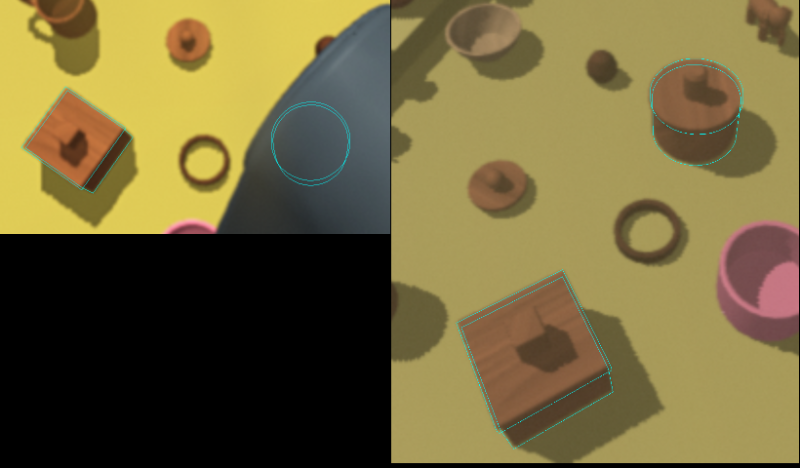

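Both lids sit flat and match the seated outlines. The gripper is clear of everything, so I'm handing in.

```bash
python3 -c "
from station import workorder
print(workorder.sign_off())"
```

```text
the job is handed in; nothing more can be done
None
```

Both boxes are closed, and I handed the job in just after 22.7 s on the robot's clock; no verdict came back.

**What I did:** I put the square lid on the square box, turned in line with it, and the round lid on the round pot. I left the small lid and the pink pot alone.

**Last checks:**

| Check | Square | Round |
|---|---|---|
| Seated outline drawn over the picture | matches in top and side views | matches in side view only; the arm hid it from above |
| Knob height (86 mm when seated, 80–90 allowed) | 82–85 mm | 86 mm |
| Knob to box axis | 2–5 mm from the fitted box centre | about 2 mm |
| Robot clear of everything | yes | yes |

- **Square spacing disagreed:** the top view's own detections put the square knob about 9 mm from the box, while the outline fit shows it much closer. Both are inside the 13 mm limit.

**What went wrong:**
- **First round-lid grasp:** the fingers closed on top of the knob because the real fingertips were about 2 cm above the reported tool position. The wrist force at the end of that step read about 104 N, against the 120 N limit. It may have peaked higher in between, and I can't rule out that the gripper's body pressed too hard. The lid didn't move, and the second, lower grasp worked.
- **Tool tilt:** the tool had tilted to about 0.12 rad by the end. The lids still lie flat in the final pictures.

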